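# Find the high spot of the rubbing spin tray with a sprung feeler gauge

## Task

The white spin tray on the under-sink shelf rubs once a turn because the runner under it has one high spot. Slide the feeler gauge up until its sprung feeler is lightly pressed on the runner, turn the tray by its crank knob against the feeler to find the highest spot (there is also a lesser swelling that does not count), and leave the tray at rest with the highest spot right at the feeler tip and the feeler still pressed on it. Never drive the needle into the red part of the dial, and do not shift or tip the vase, the spoon rest or the pot holder.

Things in the scene. Friction and masses are not known exactly. Their poses are not given: they have to be found in the camera images.
- tray_axis (a point): On the upright axis of the spin tray, at its top face, 42 mm above the shelf. White disc 260 mm across, 10 mm thick, 5 mm grey lip. The grey runner is hidden under it, 14 to 30 mm above the shelf: round, radius 115 mm, but for one high spot 7 mm proud and a lesser swelling 4 mm proud, each spread over some 50 degrees. See tray. The rotation here is that of the fixed foot.
- tray (a joint): Turn of the tray about its axis, rad, growing anticlockwise seen from above. It turns without end either way, stiffly (3 to 4 N at the crank knob), and stays where it is left. Where the runner's high spot lies round the tray is unknown and differs each time; the knob and the blue mark beside it tell nothing of it.
- crank_grip (a point): On the axis of the blue crank knob, 76 mm above the shelf: an upright cylinder 26 mm across, from 50 to 98 mm above the shelf, standing on the tray 65 mm from the tray's axis. The knob spins freely on its stem, so a gripper can hold it and keep its own heading while it goes round.
- carriage_grip (a point): Centre of the carriage's orange handle, 75 mm above the shelf: upright cylinder 22 mm across, from 55 to 97 mm above the shelf. Carriage top below it at 45 mm; middle of the dial (92 mm across, top at 52 mm, needle just over it) 70 mm nearer the tray. The point's -x axis points along the track, straight at the tray's axis; the unpressed feeler tip is 155 mm that way.
- carriage (a joint): Slide of the carriage along its track towards the tray, m, 0 at the far end to 0.055. It slides stiffly (about 11 N) and stays where it is left, also against the feeler's spring.
- feeler_tip (a point): Foremost point of the feeler, a round steel plunger 10 mm across at the tip that sticks out of the carriage towards the tray, 22 mm above the shelf. It starts 10 to 40 mm short of the runner.
- needle (a joint): Needle on the white dial flat on the carriage, rad: 0 with the feeler free (needle then points to +y of carriage_grip), growing anticlockwise from above by 0.15 rad per mm of feeler travel (spring 0.4 N per mm, 20 mm). Marks every 0.25 rad; red begins at 2.4 rad. A first press of about 0.9 rad keeps the feeler on the runner all round and out of the red.
- vase: Green glass vase, 94 mm across, 150 mm high, standing; origin at the centre of its underside.
- pot_holder: Black silicone pot holder, a disc 150 mm across and 8 mm thick, lying flat; origin at the centre of its underside.
- spoon_rest: Wooden spoon rest, a shallow tray 200 by 85 mm, 18 mm high, lying beside the spin tray; origin at the centre of its underside.

How it is judged (in metres and radians):
On the way, in this order (a step that is already met when the one before it is completed fails the run):
1. the gauge has been slid up and its feeler is pressed on the runner (needle past 0.3 rad) (value of joint needle above 0.3 rad and value of joint carriage above 0.008 m), for 0.3 s.
2. the highest spot of the runner has come under the pressed feeler (horizontal distance between feeler_tip and tray_axis above 0.1205 m and value of joint needle above 0.3 rad), for 0.1 s.
At the end, for the whole second after the job is handed in: The feeler tip rests on the highest spot: at least 120.5 mm from the tray's axis (peak 122 mm, so about 12 degrees of turn either way; the lesser swelling reaches only 119 mm), needle past 0.3 rad (feeler pushed in 2 mm or more), tray and carriage at rest (all of step 2 and velocity of joint tray between -0.03 and 0.03 rad/s and velocity of joint carriage between -0.003 and 0.003 m/s); the robot touches nothing.
It fails at once if the needle is driven into the red part of the dial (beyond 2.4 rad, feeler pressed with more than 6.4 N) (value of joint needle above 2.4 rad).
It fails at once if the glass vase is shifted by more than 30 mm or tipped (distance of vase from where it was at the start of the episode above 0.03 m or angle between vase's own z axis and vertical above 0.3 rad).
It fails at once if the spoon rest or the pot holder is shifted by more than 30 mm (distance of any of pot_holder, spoon_rest from where it was at the start of the episode above 0.03 m).
It also fails if it takes over 72 s, if anything falls off the work surface, if the arm or the gripper's body presses on something with over 40 N, if the wrist force passes 120 N, or if a joint passes its speed limit or range.

## Robot

A 6-joint arm with a two-finger parallel gripper is mounted at the origin on the work surface. World frame = base frame: x ahead of the robot, y to its left, z up, the work surface at z = 0. Lengths are in mm, angles in degrees, forces in N, time in s.
With the tool pointing down it reaches from about 325 to 775 mm from the base axis. Payload 5.5 kg.
Tool frame: the origin (TCP) lies midway between the tips of the shut fingers; the grasp point (between the pads) lies 19 mm behind it; x points along the fingers, y is the direction in which the jaws open and shut, and the axes are right-handed (so a half turn about x gives the same grasp; the last joint's range is limited). The gripper opens to 88 mm and grips with 3 to 60 N. Pads are 20 mm wide; open, the fingers measure 115 mm over their backs; the gripper's body (75 mm by 178 mm) begins 61 mm behind the grasp point.
Start: joints at [72.897, 5.22, 70.514, -0, 104.267, -3.249], TCP at [143.674, 582.558, 222.631] pointing down, gripper open.
Joint ranges: [-164.24, 164.24], [-49.07, 125.15], [9.68, 141.18], [-86.29, 266.29], [3.28, 154.24], [-151.56, 151.56]. Speed limits (degrees/s): [147.25, 147.25, 172.46, 180, 180, 180].

## Interface

Orientations are given as a 3x3 rotation matrix whose columns are the frame's x, y, z axes.
In Python, from bench import bot, planner, cams, workorder, models, read_clock, read_joint_positions, read_joint_velocities, read_tau, read_tcp_pos, read_eef_rot, read_ft_force, read_moment, read_gripper_width gives the robot as it stands. Calls block until the motion is done:
- bot.reach(position, orientation): joint-space move of the TCP to a pose.
- bot.move_linear(position, ori=None, feed=150): straight line of the TCP; ori=None keeps the orientation; feed is the mean speed in mm/s.
- bot.goto_joints(angles): joint-space move.
- bot.command_gripper(opening): finger opening in mm; the grip force is fixed at half the most; returns when the fingers have stopped.
- bot.wait(seconds).
- planner.ik(position, orientation): joint angles nearest the present ones, or None.
- cams.read_camera(name): name is "scene" or "top" or "wrist"; returns a dict with "pixels" (384x512x3 uint8, red, green, blue), "mtx" (3x3 intrinsics, pixels), "R" (3x3) and "t" (3): a world point X has camera coordinates R X + t. Camera axes: x right, y down, z forward; pixel columns grow to the right and rows downward; lengths in mm; the calibration is good to about 2 mm. A picture is of the moment at which its call begins. There is no depth.
A pose or a line that the arm cannot do raises bot.Unreachable and nothing moves.
- workorder.job_done(): hands the job in, once; it reports no verdict.
Trained networks look in a picture, given as the dict that the camera call returned (one of the last four; its "shot" number tells which), for a name from the list of things; names that differ only in an ending like _2 or _b are one class to them, and where a whole thing is asked for, a point or a joint stands for the part that bears it (a point fixed in the world has none). Each returns a list of dicts, best first, with "score" (0 to 1); they miss things now and then, are a little off and sometimes report something else, mostly with a low value. They report only what shows in the picture. A call takes as long as a camera call.
- models.regions_of(thing, picture): "mask" (384x512 bool, what is visible of it) and "centre" ([row, column] in pixels, amid what is visible of it).
Readings, each from a call of its own:
- read_clock(): time.
- read_joint_positions(): joint angles.
- read_joint_velocities(): joint speeds.
- read_tau(): joint torques, N m.
- read_tcp_pos(): TCP position.
- read_eef_rot(): TCP orientation.
- read_ft_force(): force on the tool from outside, world axes, zero at the start.
- read_moment(): the same for the moment, N m.
- read_gripper_width(): finger opening in mm.
Only numpy, scipy, OpenCV 4.12 (cv2) and the standard library are available. Lean on these libraries where they do the work, as an engineer would, in place of code of your own. Each camera call takes 0.05 s, during which the arm holds its last target.

## Working session

There is one attempt and no reset: what is moved stays moved. The work goes in short steps, each a Python script; the robot and the scene stay as the last script left them, time stands still between calls to the robot, and variables do not carry over. Pictures are saved under pics/ and viewed, and the job is handed in when it is done.

```bash
mkdir -p pics; ls; cat > h.py <<'E'
import numpy as np, cv2
from bench import *
def snap(n,f):
    p=cams.read_camera(n); cv2.imwrite('pics/'+f,cv2.cvtColor(p['pixels'],cv2.COLOR_RGB2BGR)); return p
def ray(p,rc,z):
    d=np.linalg.inv(p['mtx'])@np.array([rc[1],rc[0],1.]); R=p['R']; c=-R.T@p['t']; w=R.T@d
    return c+w*(z-c[2])/w[2]
def proj(p,X):
    c=p['mtx']@(p['R']@np.array(X,float)+p['t']); return c[1]/c[2],c[0]/c[2]
E
python3 - <<'E'
from h import *
print(read_clock())
for n in ('scene','top','wrist'):
    p=snap(n,n+'0.png'); print(n,-p['R'].T@p['t'])
    for t,z in (('tray_axis',42),('crank_grip',76),('carriage_grip',75),('carriage',45),('feeler_tip',22),('vase',75),('pot_holder',8),('spoon_rest',18)):
        for r in models.regions_of(t,p)[:2]:
            print(t,round(r['score'],2),np.round(r['centre']),r['mask'].sum(),np.round(ray(p,r['centre'],z)))
print(read_clock())
E
```

```text
pics
0.0
scene [ 952.61623554 -330.37403127  897.47968144]
tray_axis 0.7 [252. 169.] 8261 [ 528. -173.   42.]
tray_axis 0.61 [226. 320.] 1512 [763. 127.  42.]
crank_grip 0.47 [229. 191.] 180 [ 537. -102.   76.]
carriage_grip 0.73 [187. 238.] 1144 [540.  63.  75.]
carriage 0.68 [184. 239.] 1168 [522.  88.  45.]
pot_holder 0.85 [105. 275.] 1149 [380. 419.   8.]
spoon_rest 0.88 [330. 118.] 3542 [ 570. -373.   18.]
top [ 420.69876488   66.60647619 1139.32594389]
tray_axis 0.86 [212. 328.] 5650 [ 531. -159.   42.]
carriage_grip 0.84 [211. 250.] 1009 [529.  79.  75.]
carriage 0.93 [215. 252.] 984 [518.  73.  45.]
vase 0.64 [133. 244.] 889 [768.  98.  75.]
pot_holder 0.7 [262. 136.] 1904 [375. 432.   8.]
spoon_rest 0.94 [205. 394.] 1740 [ 556. -372.   18.]
wrist [ 65.52026831 602.37408083 383.69900989]
pot_holder 0.69 [340. 199.] 2976 [397. 431.   8.]
1.35
```

View pics/scene0.png

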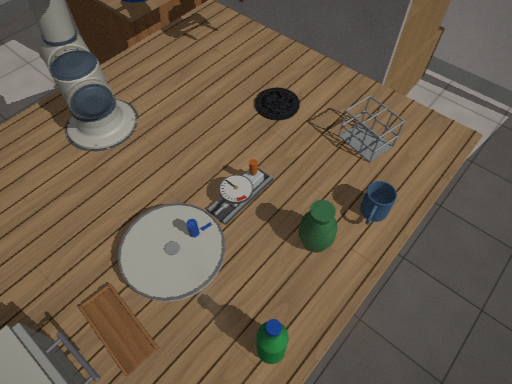

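View pics/top0.png

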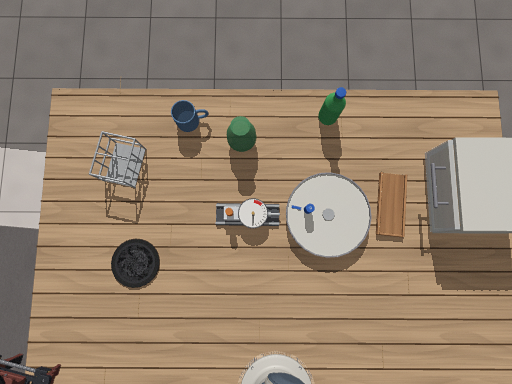

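The two views show the tray at (row 215, col 328) in the top picture, the knob at (209, 309), the orange handle at (212, 229) and the dial at (213, 253). The needle points down, which is 0. Next I'll refine these positions by colour.

```bash
cat >> h.py <<'E'
def tri(obs):
    A=[];b=[]
    for p,rc in obs:
        d=np.linalg.inv(p['mtx'])@np.array([rc[1],rc[0],1.]); w=p['R'].T@d; w/=np.linalg.norm(w); c=-p['R'].T@p['t']
        M=np.eye(3)-np.outer(w,w); A.append(M); b.append(M@c)
    return np.linalg.lstsq(np.vstack(A),np.hstack(b),rcond=None)[0]
def blob(p,col,near,rad=25):
    im=p['pixels'].astype(int); r,g,b=im[...,0],im[...,1],im[...,2]
    m=(r>120)&(r-b>90)&(g<r*0.65)&(g>b*1.3) if col=='orange' else (b>90)&(b-r>70)
    rr,cc=np.nonzero(m); k=np.hypot(rr-near[0],cc-near[1])<rad; rr,cc=rr[k],cc[k]
    mm=np.zeros(m.shape,np.uint8); mm[rr,cc]=1
    n,l,s,ce=cv2.connectedComponentsWithStats(mm); 
    if n<2: return None
    i=1+np.argmax(s[1:,4]); return ce[i][::-1],s[i]
E
python3 - <<'E'
from h import *
S=snap('scene','s1.png');T=snap('top','t1.png')
for nm,col,ns,nt,z in (('handle','orange',(167,254),(212,229),76),('knob','blue',(228,193),(209,309),76)):
    a=blob(S,col,ns,14);b=blob(T,col,nt,7);print(nm,a,b)
    print(ray(S,a[0],z),ray(T,b[0],z+10),tri([(S,a[0]),(T,b[0])]))
from scipy.optimize import least_squares
for n,p in (('scene',S),('top',T)):
    m=models.regions_of('tray_axis',p)[0]['mask'].astype(np.uint8)
    cs=max(cv2.findContours(m,0,1)[0],key=cv2.contourArea);e=cv2.fitEllipse(cs)
    pts=np.array([ray(p,(q[0][1],q[0][0]),44) for q in cs])
    f=least_squares(lambda v:np.hypot(pts[:,0]-v[0],pts[:,1]-v[1])-v[2],[531,-160,130],loss='soft_l1')
    print(n,e,f.x)
im=T['pixels'][180:250,200:380];cv2.imwrite('pics/c1.png',cv2.cvtColor(cv2.resize(im,None,fx=4.4,fy=4.4,interpolation=2),cv2.COLOR_RGB2BGR))
im=S['pixels'][140:240,170:300];cv2.imwrite('pics/c2.png',cv2.cvtColor(cv2.resize(im,None,fx=5,fy=5,interpolation=2),cv2.COLOR_RGB2BGR))
E
```

```text
handle (array([164.54545455, 253.66666667]), array([249, 159,   8,  15,  66], dtype=int32)) (array([211.25641026, 228.74358974]), array([226, 208,   7,   7,  39], dtype=int32))
[523.27980227 146.75089104  76.        ] [525.89706465 141.6564019   86.        ] [526.55984603 142.30392141  82.86931436]
knob (array([226.65625, 192.9375 ]), array([187, 219,  12,  18, 128], dtype=int32)) (array([207.76666667, 309.31666667]), array([304, 204,  10,   9,  60], dtype=int32))
[536.84173346 -95.21860162  76.        ] [537.51745871 -95.65065443  86.        ] [538.40800978 -96.42825959  79.43714687]
scene ((171.18585205078125, 251.83358764648438), (94.84439849853516, 107.79932403564453), 62.99851608276367) [ 524.11866142 -162.36711017  130.16642536]
top ((328.2796325683594, 214.6620330810547), (82.6381607055664, 85.06370544433594), 127.86064910888672) [ 523.69227714 -159.65158855  128.35559676]
```

View pics/c1.png

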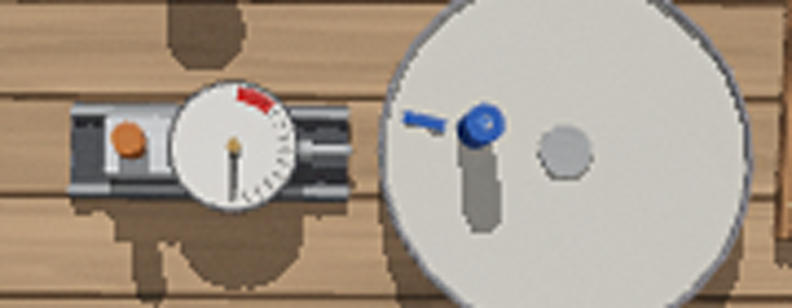

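View pics/c2.png

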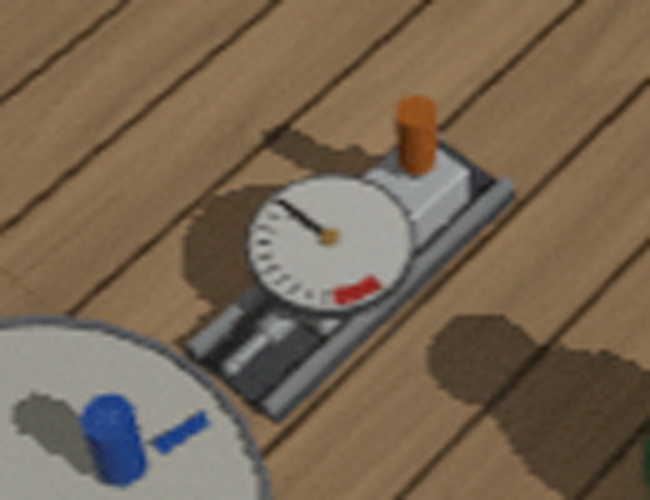

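The handle is at about (526, 143), the tray axis at (524, -161) and the knob at (538, -96). I'll write the needle reader and go to above the handle.

```bash
cat >> h.py <<'E'
R1=np.array([[0,1,0],[0,0,-1],[-1,0,0]],float); R2=np.array([[0,-1,0],[0,0,1],[-1,0,0]],float)
H0=np.array([526.,143.]); AX=np.array([524.,-161.])
U=(AX-H0)/np.linalg.norm(AX-H0)
def rect(p,cen,z=54,half=60,s=3):
    src=np.array([[cen[0]+dx,cen[1]+dy] for dx,dy in ((-half,-half),(half,-half),(half,half),(-half,half))])
    px=np.float32([proj(p,(a,b,z))[::-1] for a,b in src])
    # output: right=-y , up=+x  (as top view)
    dst=np.float32([[(cen[1]+half-b)*s,(cen[0]+half-a)*s] for a,b in src])
    M=cv2.getPerspectiveTransform(px,dst); return cv2.warpPerspective(p['pixels'],M,(2*half*s,2*half*s),flags=cv2.INTER_CUBIC)
def needle(p,hpos,z=54,s=3,half=60,f=None):
    cen=np.asarray(hpos)+70*U; im=rect(p,cen,z,half,s)
    hsv=cv2.cvtColor(im,cv2.COLOR_RGB2HSV)
    w=((hsv[...,2]>140)&(hsv[...,1]<45)).astype(np.uint8)
    yy,xx=np.mgrid[:im.shape[0],:im.shape[1]]
    # refine centre: best-fit 46mm disc of white
    k=cv2.getStructuringElement(cv2.MORPH_ELLIPSE,(2*44*s+1,)*2).astype(np.float32)
    sc=cv2.filter2D(w.astype(np.float32),-1,k,borderType=cv2.BORDER_CONSTANT)
    c0=half*s; win=sc[c0-12*s:c0+12*s+1,c0-12*s:c0+12*s+1]; m=win>=win.max()*0.995
    ii,jj=np.nonzero(m); cy=ii.mean()+c0-12*s; cx=jj.mean()+c0-12*s
    dx=(xx-cx)/s; dy=-(yy-cy)/s; r=np.hypot(dx,dy); a=np.arctan2(dy,dx)+np.pi/2 # 0 = down
    g=im.astype(float).mean(-1); ann=(r>8)&(r<29)
    dark=np.clip(np.median(g[ann])-25-g,0,None)*ann*(r)
    th=np.linspace(-0.5,3.2,371); d=np.angle(np.exp(1j*(a[ann][None]-th[:,None])))*r[ann]
    sco=(np.exp(-(d/2.)**2/2)*dark[ann]*(np.cos(d/r[ann])>0)).sum(1)
    t=th[sco.argmax()]
    dd=np.angle(np.exp(1j*(a-t))); k=ann&(abs(dd)<0.35); W=dark*k
    t2=t+(W*dd).sum()/max(W.sum(),1e-6)
    if f:
        o=cv2.cvtColor(im,cv2.COLOR_RGB2BGR); cv2.line(o,(int(cx),int(cy)),(int(cx+46*s*np.sin(t2)),int(cy+46*s*np.cos(t2))),(0,255,0),1); cv2.imwrite('pics/'+f,o)
    wc=np.array([cen[0]+half-cy/s,cen[1]+half-cx/s])
    return t2,sco.max()/1e4,wc-cen
E
python3 - <<'E'
from h import *
print(read_eef_rot().round(2))
S=snap('scene','s2.png');T=snap('top','t2.png')
print(needle(S,H0,f='ns.png'),needle(T,H0,f='nt.png'))
for R in (R1,R2): print(planner.ik([526,143,180],R),planner.ik([524,-226,65],R),planner.ik([589,-161,65],R))
a=cv2.imread('pics/ns.png');b=cv2.imread('pics/nt.png');cv2.imwrite('pics/n.png',np.hstack([a,b]))
E
```

```text
[[-0.    0.24  0.97]
 [ 0.    0.97 -0.24]
 [-1.    0.   -0.  ]]
(np.float64(-0.05001693528492507), np.float64(117.12855150377038), array([ 1.47031963, -4.41400304])) (np.float64(0.021109668545919207), np.float64(119.33224792627678), array([-0.29710145, -1.20289855]))
[ 1.16328884e+01 -3.51027624e+00  8.36428487e+01 -2.54444375e-14
  9.98674275e+01  1.16328884e+01] [-2.67461435e+01  2.24947439e+00  8.96303926e+01 -2.54444375e-14
  8.81201330e+01 -2.67461435e+01] [-1.84800447e+01  8.31732523e+00  8.31878714e+01 -2.54444375e-14
  8.84948033e+01 -1.84800447e+01]
None None None
```

View pics/n.png

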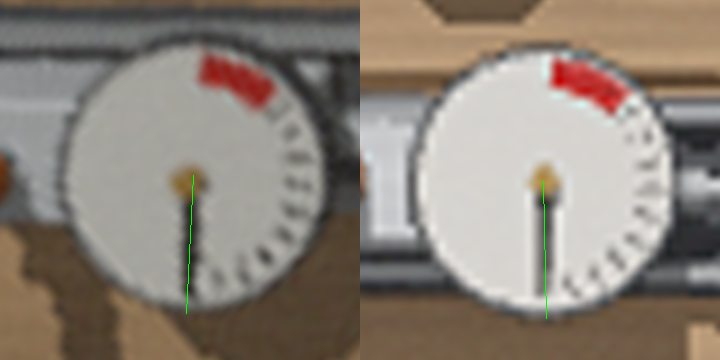

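The rectified dial shows the needle at 0 in both views: -0.05 from scene and 0.02 from top. The reader works, so I'll grasp the handle.

```bash
python3 - <<'E'
from h import *
bot.reach([526,143,150],R1)
bot.move_linear([526,143,64],feed=120)
bot.command_gripper(15)
print(read_gripper_width(),read_clock(),read_ft_force(),read_tcp_pos())
S=snap('scene','s3.png');T=snap('top','t3.png');snap('wrist','w3.png')
print(needle(S,H0),needle(T,H0))
cv2.imwrite('pics/m3.png',cv2.cvtColor(np.hstack([S['pixels'][100:300,100:400],T['pixels'][100:300,150:450]]),cv2.COLOR_RGB2BGR))
E
```

```text
21.66679853905476 5.6583 [ 6.08318479  0.97068348 -2.35214522] [526.72342847 142.99077588  64.00892685]
(np.float64(-0.05418990952280087), np.float64(124.6735147192501), array([ 1.53846154, -4.47802198])) (np.float64(-0.12030117736055512), np.float64(37.097434072936), array([-10.93560606,  -3.01515152]))
```

View pics/m3.png

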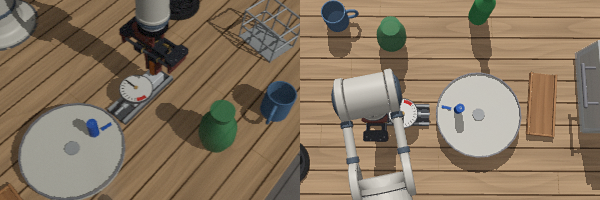

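The handle is held (width 21.7) and the scene camera sees the dial clearly. Now I'll slide up in steps, watching the needle.

```bash
python3 - <<'E'
from h import *
p0=np.array([526.7,143.0,64.]);d=0
last=0
while d<52:
    d+= 12 if d<12 else (6 if d<24 else 2)
    bot.move_linear([p0[0]+U[0]*d,p0[1]+U[1]*d,64],feed=40)
    S=cams.read_camera('scene'); h=H0+U*d; n=needle(S,h); f=read_ft_force()
    print(d,round(n[0]+0.05,3),round(n[1]),n[2].round(1),f.round(1),round(read_clock(),1))
    if n[0]+0.05>0.85: break
S=snap('scene','s4.png');print(needle(S,H0+U*d,f='n4.png')[0],read_tcp_pos())
E
```

```text
12 -0.027 104 [ 1.5 -2. ] [ 3.5  8.1 -1.7] 6.3
18 -0.02 102 [ 1.4 -1.6] [ 2.4  9.1 -1.7] 6.7
24 -0.017 105 [ 1.6 -1.6] [ 3.   9.4 -3. ] 7.0
26 -0.014 105 [ 1.4 -1.4] [ 3.7 10.9 -1.6] 7.3
28 -0.022 107 [ 1.5 -1.4] [ 2.4 10.9 -2.7] 7.6
30 -0.013 104 [ 1.4 -1.4] [ 3.8 10.1 -2. ] 7.9
32 -0.025 106 [ 1.4 -1.4] [ 3.3 10.2 -2.2] 8.2
34 0.015 112 [ 1.4 -1.4] [ 2.7 10.9 -2.4] 8.5
36 0.238 116 [ 1.4 -1.2] [ 2.9 10.4 -3.2] 8.8
38 0.481 116 [ 1.5 -1. ] [ 3.8 11.1 -2.3] 9.1
40 0.732 121 [ 1.6 -0.8] [ 3.2 12.1 -1.9] 9.4
42 0.981 119 [ 1.5 -0.5] [ 3.2 12.5 -2.6] 9.7
0.9292089322059492 [526.40223744 104.74568838  64.00855124]
```

View pics/n4.png

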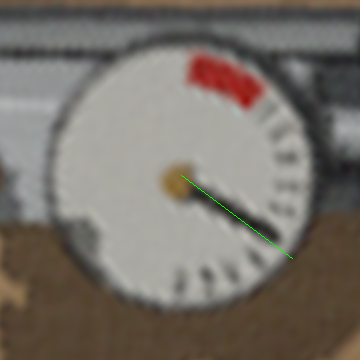

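The feeler is pressed. I judge the needle at about 1.0 rad from hub (181, 178) to tip (235, 275). I'll centre the reader on the gold hub, release, and take the knob.

```bash
cat >> h.py <<'E'
def needle2(p,hpos,z=54,s=3,half=60,f=None):
    cen=np.asarray(hpos)+70*U; im=rect(p,cen,z,half,s); hsv=cv2.cvtColor(im,cv2.COLOR_RGB2HSV)
    c0=half*s; yy,xx=np.mgrid[:im.shape[0],:im.shape[1]]
    g=(hsv[...,0]>8)&(hsv[...,0]<28)&(hsv[...,1]>70)&(hsv[...,2]>90)&(np.hypot(xx-c0,yy-c0)<10*s)
    if g.sum()<60: return None
    cx,cy=xx[g].mean(),yy[g].mean()
    dx=(xx-cx)/s; dy=-(yy-cy)/s; r=np.hypot(dx,dy); a=np.arctan2(dy,dx)+np.pi/2
    gr=im.astype(float).mean(-1); ann=(r>10)&(r<29)
    dark=np.clip(np.median(gr[ann])-40-gr,0,None)*ann
    th=np.linspace(-0.5,3.2,371); d=np.angle(np.exp(1j*(a[ann][None]-th[:,None])))*r[ann]
    sco=(np.exp(-(d/2.)**2/2)*dark[ann]).sum(1); t=th[sco.argmax()]
    dd=np.angle(np.exp(1j*(a-t))); W=dark*(abs(dd)<0.35); t2=t+(W*dd).sum()/max(W.sum(),1e-6)
    if f:
        o=cv2.cvtColor(im,cv2.COLOR_RGB2BGR); cv2.line(o,(int(cx),int(cy)),(int(cx+46*s*np.sin(t2)),int(cy+46*s*np.cos(t2))),(0,255,0),1); cv2.imwrite('pics/'+f,o)
    return t2,sco.max()/1e3
E
python3 - <<'E'
from h import *
bot.command_gripper(60)
bot.move_linear([526,105,125],feed=150)
bot.reach([538,-96.5,125],R1)
H=H0+U*38.5
S=snap('scene','s5.png');T=snap('top','t5.png')
print(needle2(S,H,f='n5.png'),needle2(T,H,f='n5b.png'),read_clock())
print('handle',ray(T,blob(T,'orange',(211,243),12)[0],86))
b=blob(T,'blue',(208,309),8); print(b and ray(T,b[0],86))
cv2.imwrite('pics/m5.png',cv2.cvtColor(np.hstack([S['pixels'][100:300,100:400],T['pixels'][100:300,150:450]]),cv2.COLOR_RGB2BGR))
E
```

```text
(np.float64(1.1399482433995145), np.float64(57.32938237054334)) (np.float64(1.030385391586893), np.float64(66.3148070146611)) 12.0
handle [525.60505147 103.96938118  86.        ]
None
```

View pics/m5.png

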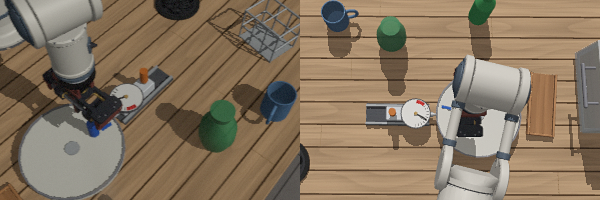

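View pics/n5.png

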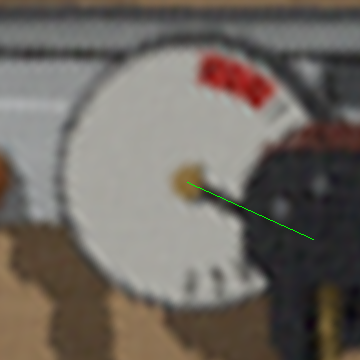

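The top view shows the needle clearly at 1.03 rad. In the scene view the gripper partly covers the dial. I'll grip the knob and turn, reading from the top camera.

```bash
cat > turn.py <<'E'
from h import *
import sys,json
H=np.array([525.6,104.0])
def go(th,feed=70):
    bot.move_linear([AX[0]+65*np.cos(th),AX[1]+65*np.sin(th),64],feed=feed)
def rd(f=None):
    p=cams.read_camera('top'); n=needle2(p,H,f=f); q=read_tcp_pos(); a=np.arctan2(q[1]-AX[1],q[0]-AX[0])
    return a,n,p
E
python3 - <<'E'
from turn import *
bot.move_linear([538,-96.5,64],feed=120); bot.command_gripper(20)
print(read_gripper_width(),read_tcp_pos(),read_ft_force(),read_clock())
a0=np.arctan2(64.5,14); print(np.degrees(a0))
log=[]
for k in range(1,16):
    th=a0+np.radians(12)*k; go(th); a,n,p=rd()
    log.append((np.degrees(th),n and n[0])); print(k,round(np.degrees(th)),round(np.degrees(a)),n and np.round(n,2),read_ft_force().round(1),round(read_clock(),1))
    if n is None or n[0]>2.25: break
json.dump(log,open('log1.json','w'))
p=snap('top','t6.png'); needle2(p,H,f='n6.png')
E
```

```text
25.54701800552708 [537.90623851 -96.58261555  64.25510401] [-1.50600015 -0.2823631   2.09682277] 13.2917
77.75366714031959
1 90 90 [ 1.03 66.38] [-3.9  3.6  4.7] 13.7
2 102 102 [ 1.16 66.66] [-4.1  4.8  5. ] 14.1
3 114 114 [ 1.54 68.24] [-5.4  3.6  4.8] 14.5
4 126 127 [ 1.54 65.06] [-6.5  2.7  6.9] 14.9
5 138 139 [ 1.18 70.04] [-5.5  0.7  7.1] 15.3
6 150 151 [ 1.03 66.18] [-6.  -1.3  5.5] 15.7
7 162 163 [ 1.03 66.08] [-3.4 -3.3  5.1] 16.0
8 174 174 [ 1.03 65.74] [-1.1 -4.1  4.5] 16.4
9 186 -174 [ 1.03 65.94] [ 1.5 -3.5  3.3] 16.8
10 198 -162 [ 1.03 65.89] [ 3.8 -2.5  2.1] 17.2
11 210 -150 [ 1.03 65.86] [ 5.6 -1.7  2.4] 17.6
12 222 -138 [ 1.03 66.21] [5.7 0.3 3.4] 18.0
13 234 -126 [ 1.03 66.07] [5.7 1.2 3.4] 18.4
14 246 -114 [ 1.67 61.63] [4.1 2.3 5.4] 18.8
15 258 -102 [ 2.02 73.63] [3.8 1.2 4.4] 19.2
```

View pics/t6.png

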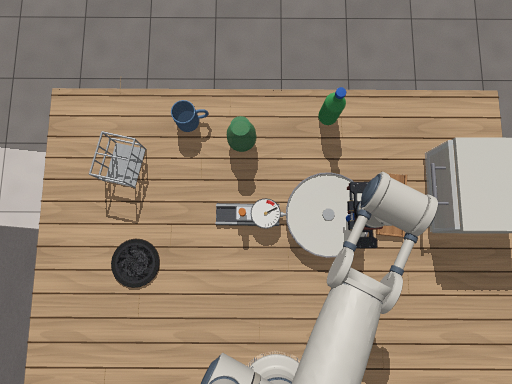

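The lesser swelling peaks around 120° (1.54 and 1.54, symmetric). The big one is near 258° (2.02). I'll scan finely past it.

```bash
python3 - <<'E'
from turn import *
a0=np.degrees(np.arctan2(64.5,14))+180
for d in (4,8,13,18):
    go(np.radians(a0+d)); a,n,p=rd(); print(round(a0+d),round(np.degrees(a)%360,1),np.round(n,2),read_tcp_pos().round(1),round(read_clock(),1))
    if n[0]<1.6: break
E
```

```text
262 261.4 [ 2.03 57.85] [ 514.4 -224.5   64.2] 19.5
266 265.5 [ 2.02 66.07] [ 519.  -225.    64.2] 19.8
271 271.0 [ 1.93 68.8 ] [ 525.1 -225.2   64.2] 20.1
276 276.0 [ 1.78 59.94] [ 530.8 -224.9   64.2] 20.4
```

The peak is at about 262° (symmetric between 246° at 1.67 and about 279°). I'll go back there, release, retreat and verify.

```bash
python3 - <<'E'
from turn import *
go(np.radians(262),40); bot.wait(0.3); a,n,p=rd(); print(np.degrees(a)%360,n)
bot.command_gripper(60); q=read_tcp_pos(); a,n,p=rd(); print(n,q)
bot.move_linear([q[0],q[1],150],feed=120)
bot.reach([430,-330,230],R1); bot.wait(0.5)
T=snap('top','t7.png');S=snap('scene','s7.png')
print(needle2(T,H,f='n7t.png'),needle2(S,H,f='n7s.png'),read_gripper_width(),read_ft_force(),read_clock())
for P,nr,nm in ((S,(272,148),'s'),(T,(218,349),'t')):
    b=blob(P,'blue',nr,14); 
    if b: k=ray(P,b[0],80); print(nm,k,np.degrees(np.arctan2(k[1]-AX[1],k[0]-AX[0]))%360)
cv2.imwrite('pics/m7.png',cv2.cvtColor(np.hstack([S['pixels'][100:350,60:400],T['pixels'][100:350,150:450]]),cv2.COLOR_RGB2BGR))
a=cv2.imread('pics/n7s.png');b=cv2.imread('pics/n7t.png');cv2.imwrite('pics/n7.png',np.hstack([a,b]))
E
```

```text
261.8066224002904 (np.float64(2.033320997046837), np.float64(59.65673767037137))
(np.float64(2.0310205101577243), np.float64(59.47205421224866)) [ 514.93254808 -225.4107055    63.97673989]
(np.float64(2.031918145047333), np.float64(59.94127260011287)) (np.float64(2.0398449353236074), np.float64(36.63119075859583)) 59.64768781303953 [-0.06902672  0.70639464 -1.0059654 ] 24.2167
s [ 528.07489032 -229.06740714   80.        ] 273.425952468094
t [ 514.13578478 -228.87322423   80.        ] 261.73093041371834
```

View pics/m7.png

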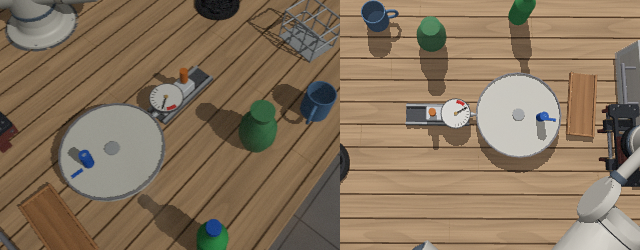

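View pics/n7.png

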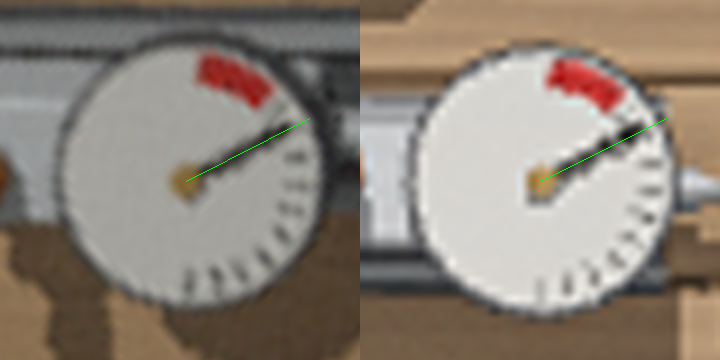

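The needle rests at 2.03 (top) and 2.04 (scene), short of the red, and the gripper is clear. The vase, spoon rest and pot holder look undisturbed. I'm handing in.

```bash
python3 -c "
from h import *
p=cams.read_camera('top')
for t in ('spoon_rest','vase','pot_holder'): print(t,[np.round(r['centre']) for r in models.regions_of(t,p)[:1]])
print(workorder.job_done(),read_clock())"
```

```text
spoon_rest [array([202., 393.])]
vase [array([131., 241.])]
pot_holder [array([262., 137.])]
the job is handed in; nothing more can be done
the job is handed in; nothing more can be done
```

I left the tray at rest with the high spot at the feeler and handed the job in; the last clock reading, just before, was about 24 s. No verdict is reported.

**What I did:** I slid the gauge up about 38 mm until the needle read about 1.03 rad, then let go. I turned the tray by its knob about 200° anticlockwise and came back about 14° to the peak. The lesser swelling showed at a knob angle of about 120° (needle at least 1.54 rad) and the highest spot at about 262° (2.03 rad). I did not scan the remaining arc of the turn. The rise of about 1.0 rad, or 6.7 mm, matches the 7 mm high spot.

**Last checks:**
- **Needle:** after release it read 2.03 rad from the top camera and 2.04 rad from the scene camera. The highest reading I took was 2.04 rad, short of the red at 2.4.
- **Robot:** the gripper is well clear of everything, with about 1 N on the force sensor.
- **Other items:** the vase, spoon rest and pot holder are within about 3 pixels of where they started, or roughly 10 mm. That is about the noise of the trained networks.

**One disagreement:** the scene camera put the knob at 273°, against 262° from the top camera and the arm. I put this down to the blue mark merging with the knob in that view. The needle in both views puts the feeler at the peak.

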